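# Take the push-fit cap off the air outlet

### The arm

A 6-joint arm with a two-finger parallel gripper is mounted at the origin on a cart in front of the work surface, level with it; the furniture and walls round the work are solid. World frame = base frame: x ahead of the robot, y to its left, z up, the work surface at z = 0. Lengths are in mm, angles in rad, forces in N, time in s.
With the tool pointing down it reaches from about 275 to 825 mm from the base axis. Payload 5.2 kg.
Tool frame: the origin (TCP) lies at the very end of the fingers, on their centre line; the grasp point (between the pads) lies 19 mm behind it; z points along the fingers, y is the line along which they close (so a half turn about z gives the same grasp; the last joint's range is limited). The gripper opens to 93 mm and grips with 3 to 60 N. Pads are 15 mm wide; open, the fingers measure 128 mm over their backs; the gripper's body (75 mm by 188 mm) begins 65 mm behind the grasp point.
Start: joints at [-1.461, 0.259, 1.535, -0, 1.348, -0.203], TCP at [169.269, -523.31, 218.653] pointing down, gripper open.
Joint ranges: [-3.14, 3.14], [-0.91, 2.08], [0.19, 2.58], [-1.22, 4.36], [0.22, 2.71], [-3.12, 3.12]. Speed limits (rad/s): [2.57, 2.57, 3.14, 3.14, 3.14, 3.14].

### API

Orientations are given as [roll, pitch, yaw] about the fixed x, y, z axes, in that order (R = Rz(yaw) Ry(pitch) Rx(roll)).
In Python, from bench import robot gives the robot as it stands. The module is installed in compiled form; this text tells all that it offers. Calls block until the motion is done:
- robot.move_ptp(position, orientation): joint-space move of the TCP to a pose.
- robot.move_linear(position, ori=None, speed=150, f_stop=None): straight line of the TCP; ori=None keeps the orientation; speed is the mean speed in mm/s. With f_stop (N) it stops when the force on the tool has changed by that much, and returns True; else False.
- robot.move_j(angles): joint-space move.
- robot.move_gripper(opening): opening from 0.0 (shut) to 1.0 (fully open); the grip force is fixed at half the most; returns when the fingers have stopped.
- robot.sleep(seconds).
- robot.inverse_kinematics(position, orientation): joint angles nearest the present ones, or None.
- robot.get_image(name): name is "scene" or "side" or "wrist"; returns a dict with "img" (400x640x3 uint8, blue, green, red), "fovy" (degrees; the focal length in pixels is half the picture's height over the tangent of half this angle, whatever the lens; pixels are square), "cx", "cy" (the principal point, pixels), "eye" and "orientation" of the camera in the world. Camera axes: x right, y down, z forward; pixel columns grow to the right and rows downward; lengths in mm; the calibration is good to about 2 mm. A picture is of the moment at which its call begins. There is no depth.
A pose or a line that the arm cannot do raises robot.MotionError and nothing moves.
- robot.hand_in(): hands the job in; it is judged then, once.
Readings, each from a call of its own:
- robot.current_t(): time.
- robot.current_qpos(): joint angles.
- robot.current_joint_vel(): joint speeds.
- robot.current_joint_efforts(): joint torques, N m.
- robot.current_tcp_pos(): TCP position.
- robot.current_eef_rot(): TCP orientation.
- robot.current_contact_force(): force on the tool from outside, world axes, zero at the start.
- robot.current_ft_torque(): the same for the moment, N m.
- robot.current_gripper_width(): opening from 0.0 (shut) to 1.0 (fully open).
- robot.current_finger_force(): force on a finger pad.
Only numpy, scipy, OpenCV 4.12 (cv2) and the standard library are available. Lean on these libraries where they do the work, as an engineer would, in place of code of your own. Each camera call takes 0.05 s, during which the arm holds its last target. There are 200 camera calls.

### The job

Take the push-fit blanking cap off the tube of the bench air outlet: press its loose collar against the cap, keep it pressed and draw the cap straight off along the sloping tube. Then set the cap down gently inside the open steel parts tray and let go of it, without disturbing the wooden shoe last, the bottle or the jar that stand around.

Things in the scene. Friction and masses are not known exactly. Their poses are not given: they have to be found in the camera images.
- air_outlet: Air outlet bolted to the bench: steel foot plate 100 x 80 mm, aluminium column 44 x 50 mm, 72 mm high. Origin: under the column's middle, on the bench; z up. A rigid copper tube, 12 mm in diameter, slopes up out of it toward this frame's +x at 35 degrees above level (direction 0.819, 0, 0.574), its line starting 50 mm above the origin; a 30 mm brass hexagon boss covers the first 36 mm.
- stub_seat (a point): Point on the tube's axis, 98 mm along it, where the cap's mouth (its origin) sits while it is on. Between the boss and the collar 50 mm of tube are bare. The tube goes on 31.5 mm past this point and ends in a thicker brass head, 18 mm in diameter, 22.5 mm long, hidden in the cap.
- cap: Loose spool-shaped blanking cap, about 200 g, starts on the tube. Origin: centre of its open mouth; z along the bore to the closed end (at the start: up along the tube), x then down and forward. Grey neck 34 mm in diameter, z 0 to 26 mm; grey hexagon end flange, 50 mm across flats (flats toward +-x), z 26 to 38 mm. Jaws in the mouth hold the tube's head against any pull while the collar is out.
- collar (a joint): Travel of the black collar toward the cap: 0 out (start), 0.006 m pressed; spring 3 N, then 6 N. From 4 mm on the jaws let go and the cap slides off freely, clear after 45 mm. Round plate 52 mm in diameter, 6 mm thick, hole for the tube, at z -12 to -6 mm of the cap when out, -6 to 0 mm pressed.
- cap_mid (a point): Point on the cap's axis, z 16 mm from its mouth. Two fingers can squeeze collar face and end face together along the axis, beside the tube: 50 mm apart (middle at z 13 mm) with the collar out, 44 mm (middle at z 16 mm) pressed.
- parts_tray: Loose open steel tray, 160 (x) x 210 (y) x 28 mm high, walls and floor 3 mm, 600 g. Origin: centre of its underside, z up. It stands left or right of the outlet, the wooden last on the other side.
- last: Wooden shoe last, 114 x 245 x 80 mm, lying beside the outlet; leave it alone. Origin at its underside.
- bottle: Blue solvent bottle with bent spout, 189 mm tall, 65 mm in diameter; leave it alone. Origin at its underside.
- jar: Polish jar, 52 mm in diameter, 58 mm tall, behind the outlet; leave it alone. Origin at its underside.
Mind the look-alikes: they are no part of the job. What is shaped like the cap but blue is not meant. There is more than one size of the air_outlet; the job needs the larger.

How it is judged (in metres and radians):
On the way, in this order (a step that is already met when the one before it is completed fails the run):
1. the collar is pressed at least 4 mm while the cap is still on the tube (value of joint collar above 0.004 m and distance between cap and stub_seat below 0.025 m), for 0.1 s.
2. the cap is off the tube (distance between cap and stub_seat above 0.05 m), for 0.1 s.
At the end, for the whole second after the job is handed in: The cap rests inside the parts tray: its mid point within 65 mm (tray x) and 90 mm (tray y) of the tray's middle and less than 45 mm above the tray's underside; the tray stands flat on the bench and the cap is still (under 30 mm/s) (x of cap_mid in the frame of parts_tray between -0.065 and 0.065 m and y of cap_mid in the frame of parts_tray between -0.09 and 0.09 m and z of cap_mid in the frame of parts_tray between 0 and 0.045 m and angle between parts_tray's own z axis and vertical below 0.1 rad and linear speed of cap below 0.03 m/s); the robot touches nothing.
It fails at once if the cap is dropped or thrown (faster than 0.9 m/s) (linear speed of cap above 0.9 m/s).
It fails at once if the shoe last, bottle or jar is moved more than 30 mm or knocked over (distance of any of last, bottle, jar from where it was at the start of the episode above 0.03 m or angle between any of bottle, jar's own z axis and vertical above 0.5 rad).
It also fails if it takes over 40 s, if anything falls off the work surface, if the arm or the gripper's body presses on something with over 40 N, if the wrist force passes 120 N, or if a joint passes its speed limit or range.

## Working session

There is one attempt and no reset: what is moved stays moved. The work goes in short steps, each a Python script; the robot and the scene stay as the last script left them, time stands still between calls to the robot, and variables do not carry over. Pictures are saved under pics/ and viewed, at most 10 in all, crops included, and the job is handed in when it is done.

```bash
mkdir -p pics; cat > h.py <<'E'
import numpy as np, cv2
from bench import robot
from scipy.spatial.transform import Rotation as Ro
def cam(n):
    d=robot.get_image(n); d['f']=200/np.tan(np.radians(d['fovy'])/2); return d
E
python3 - <<'E'
from h import *
import pickle
for n in ("scene","side"):
    d=cam(n); cv2.imwrite(f"pics/{n}0.png",d['img']); pickle.dump(d,open(n+".pkl","wb"))
    print({k:v for k,v in d.items() if k!='img'})
print(robot.current_t(), robot.current_eef_rot())
E
```

```text
{'fovy': 43.396421033007854, 'cx': 320.5875850838347, 'cy': 198.3525276899897, 'eye': array([ 114.66796791, -928.44454594, 1310.55754192]), 'orientation': array([-2.46458777,  0.00731091, -0.46051272]), 'f': np.float64(502.6235008331458)}
{'fovy': 47.50253924427133, 'cx': 324.3992879963835, 'cy': 194.07757467491834, 'eye': array([  447.98493795, -1112.33321476,   750.15543433]), 'orientation': array([-2.12210147, -0.024475  , -0.07321104]), 'f': np.float64(454.5072548213404)}
0.1 [-3.14000705e+00 -3.25162030e-04  3.12779957e-01]
```

View pics/scene0.png

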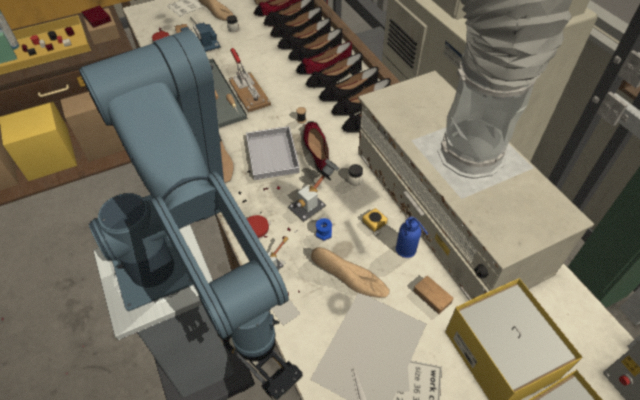

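View pics/side0.png

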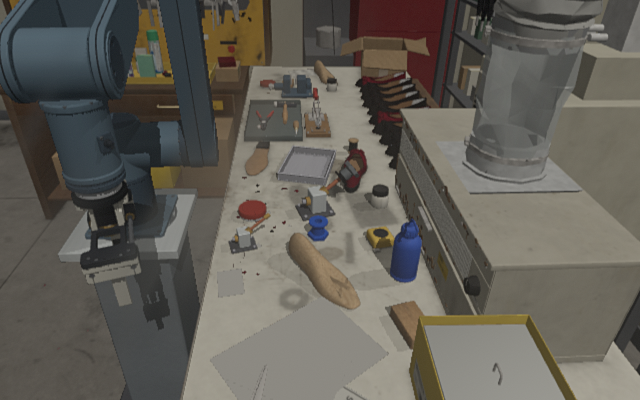

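The larger outlet is at about scene (308,198) and side (318,203), with the tray to its left at scene (272,153) and the last to its right. The blue spool at scene (323,229) is a decoy, and the smaller outlet is at side (243,240). Next I'll zoom in on both views.

```bash
python3 - <<'E'
from h import *
a=cv2.imread("pics/scene0.png")[120:240,235:375]; b=cv2.imread("pics/side0.png")[140:245,265:405]
r=lambda i:cv2.resize(i,(800,300*2) if 0 else (int(i.shape[1]*2.8),int(i.shape[0]*4.2*2/3)),interpolation=cv2.INTER_CUBIC)
a,b=[cv2.resize(i,None,fx=2.8*2,fy=2.8*2,interpolation=cv2.INTER_CUBIC) for i in (a[50:105,20:160],b[30:80])]
cv2.imwrite("pics/z.png",np.vstack([a[:, :670],cv2.copyMakeBorder(b,0,0,0,0,0)[:, :670]]))if 0 else cv2.imwrite("pics/z.png",np.vstack([a,cv2.resize(b,(a.shape[1],int(b.shape[0]*a.shape[1]/b.shape[1])))]))
print(a.shape,b.shape)
E
```

```text
(308, 672, 3) (280, 784, 3)
```

View pics/z.png

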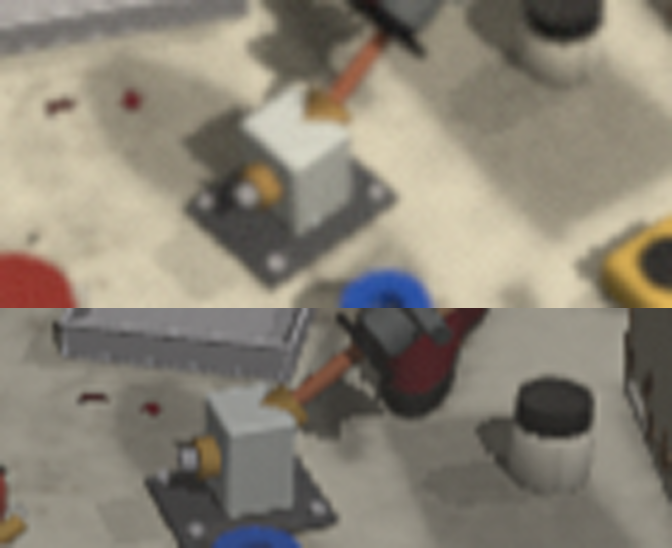

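```bash
cat >> h.py <<'E'
def ray(d,p):
    v=np.array([(p[0]-d['cx'])/d['f'],(p[1]-d['cy'])/d['f'],1.]); v=Ro.from_euler('xyz',d['orientation']).apply(v)
    return np.array(d['eye']),v/np.linalg.norm(v)
def onz(d,p,z):
    e,v=ray(d,p); return e+v*(z-e[2])/v[2]
def tri(*obs):
    A=np.zeros((3,3));b=np.zeros(3)
    for d,p in obs:
        e,v=ray(d,p);M=np.eye(3)-np.outer(v,v);A+=M;b+=M@e
    x=np.linalg.solve(A,b)
    return x,[np.linalg.norm((np.eye(3)-np.outer(v,v))@(x-e)) for e,v in (ray(*o) for o in obs)]
def proj(d,X):
    c=Ro.from_euler('xyz',d['orientation']).inv().apply(np.asarray(X)-d['eye']); return c[...,:2]/c[...,2:]*d['f']+[d['cx'],d['cy']]
E
python3 - <<'E'
from h import *
import pickle
s,d=[pickle.load(open(n+".pkl","rb")) for n in("scene","side")]
S=lambda x,y:(s,(255+x/5.6,170+y/5.6)); D=lambda x,y:(d,(265+x/4.8,170+(y-308)/4.8))
np.set_printoptions(precision=1,suppress=True)
for p in [(188,208),(272,285),(397,197)]: print('plate',onz(*S(*p),6))
for p in [(150,480),(335,522)]: print('plate side',onz(*D(*p),6))
for p in [(243,128),(300,85),(350,145),(297,165)]: print('top',onz(*S(*p),72))
for p in [(208,398),(268,385),(296,422),(232,432)]: print('topS',onz(*D(*p),72))
print('boss',tri(S(335,97),D(292,397))); print('collar',tri(S(380,42),D(355,352)))
for p in [(245,135),(294,128),(300,172),(249,178)]: print('tray',onz(s,p,28))
E
python3 - <<'E'
from h import *
R=Ro.from_euler('xyz',robot.current_eef_rot()); c=cam("wrist")
Rc=Ro.from_euler('xyz',c['orientation'])
print(R.inv().apply(c['eye']-robot.current_tcp_pos()),(R.inv()*Rc).as_matrix().round(3),c['fovy'])
E
```

```text
plate [461.7  29.2   6. ]
plate [481.9 -43.6   6. ]
plate [574.9 -18.6   6. ]
plate side [465.5  29.5   6. ]
plate side [576.7 -21.2   6. ]
top [495.7  19.4  72. ]
top [538.5  33.7  72. ]
top [544.7 -19.3  72. ]
top [511.6 -18.9  72. ]
topS [500.8  17.7  72. ]
topS [538.1  31.9  72. ]
topS [551.8 -11.7  72. ]
topS [513.2 -21.7  72. ]
boss (array([551.8,  15.3,  73.4]), [np.float64(0.35256185915082), np.float64(0.35256185915065535)])
collar (array([587.3,  23.7,  97.6]), [np.float64(2.6182348439122944), np.float64(2.6182348439124548)])
tray [449.8 388.9  28. ]
tray [624.8 341.7  28. ]
tray [552.9 134.4  28. ]
tray [387.  187.5  28. ]
[  68.32356307    0.3280968  -165.9147641 ] [[-0.001 -0.97  -0.243]
 [ 1.    -0.001  0.   ]
 [-0.001 -0.243  0.97 ]] 66.87109224268633
```

Both views put the outlet at about (524, 4) with a yaw of 0.25 rad, and the tube points away from the robot. I'll move to a retracted pre-grasp pose, fingers along the tube from above, and look with the wrist camera.

```bash
cat >> h.py <<'E'
def frame(yaw,sg,el=np.radians(35)):
    t=np.array([np.cos(el)*np.cos(yaw),np.cos(el)*np.sin(yaw),np.sin(el)])
    n=np.array([np.sin(el)*np.cos(yaw),np.sin(el)*np.sin(yaw),-np.cos(el)]) # tool z
    y=sg*t; x=np.cross(y,n)
    return t,n,Ro.from_matrix(np.stack([x,y,n],1)).as_euler('xyz')
E
python3 - <<'E'
from h import *
import pickle
yaw=0.25;O=np.array([524,4,0.])
for sg in(1,-1):
    t,n,e=frame(yaw,sg); P=O+[0,0,50]+114*t-9*n
    print(sg,t,n,[ (q:=robot.inverse_kinematics(P-n*k,e)) is not None and q.round(2) for k in (170,0)], robot.inverse_kinematics(P+60*t,e))
E
```

```text
1 [0.79368659 0.20266146 0.57357644] [ 0.55574533  0.14190508 -0.81915204] [array([-0.52, -0.18,  2.05,  0.55,  0.88, -1.04]), array([-0.34,  0.2 ,  2.08,  0.79,  0.46, -1.24])] [-0.27789516  0.22220658  1.93328988  0.6143391   0.5250225  -0.99362526]
-1 [0.79368659 0.20266146 0.57357644] [ 0.55574533  0.14190508 -0.81915204] [array([-0.52, -0.18,  2.05,  0.55,  0.88,  2.1 ]), array([-0.34,  0.2 ,  2.08,  0.79,  0.46,  1.9 ])] [-0.27789516  0.22220658  1.93328988  0.6143391   0.5250225   2.1479674 ]
```

```bash
python3 - <<'E'
from h import *
import pickle
yaw=0.25;O=np.array([524,4,0.]); sg=1
t,n,e=frame(yaw,sg); P=O+[0,0,50]+114*t-9*n
p=robot.current_tcp_pos(); robot.move_linear([p[0],p[1],360]); 
robot.move_ptp(P-n*170,e)
c=cam("wrist"); cv2.imwrite("pics/w1.png",c['img']); pickle.dump(c,open("w1.pkl","wb"))
print(robot.current_t(), robot.current_tcp_pos(), P, proj(c,[O+[0,0,50]+k*t for k in (36,86,92,98,136)]))
E
```

```text
3.5333 [515.44321321   0.79731148 262.28301208] [609.47856337  25.82626059 122.76008214] [[247.0316474  182.35977222]
 [290.29299306 182.30039709]
 [295.48309559 182.2932738 ]
 [300.67292843 182.28615088]
 [333.53560803 182.24104766]]
```

View pics/w1.png

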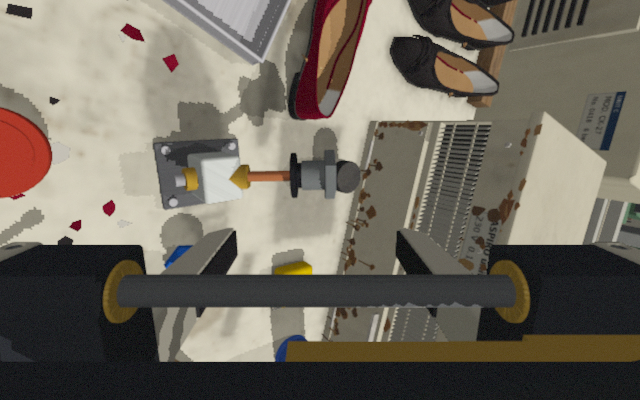

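The wrist view shows the copper tube running from (248,177) to (290,176), the collar at x≈291–299 and the flange at 323–337. That is about 6 px to the left of my prediction. I'll refine it with masks and the known heights.

```bash
python3 - <<'E'
from h import *
import pickle
np.set_printoptions(precision=2,suppress=True)
c=pickle.load(open("w1.pkl","rb")); im=c['img'].astype(int); B,G,R=im[...,0],im[...,1],im[...,2]
def cols(m,x0,x1,y0,y1):
    ys,xs=np.nonzero(m[y0:y1,x0:x1]); return xs+x0,ys+y0
xs,ys=cols((R-B>60)&(R-G>35),252,290,160,195); k=np.polyfit(xs,ys,1); print('tube',k,np.polyval(k,[255,288]),len(xs))
xs,ys=cols(im.sum(2)<120,284,304,140,210); print('collar',xs.min(),xs.max(),ys.min(),ys.max(),xs.mean(),ys.mean())
cc=(xs.mean(),(ys.min()+ys.max())/2)
for x in (304,310,316,326,330):  # grey profile along columns
    print(x,im[145:205:3,x].sum(1)//3)
A=onz(c,cc,50+89*.5736)
yc=np.polyval(k,[255,288])
# tube points: ray meets vertical plane; use heights by column interpolation from boss end s=36 (x=249)
s=36+(np.array([255,288])-249)/(cc[0]-249)*53
T=[onz(c,(x,y),50+q*.5736) for x,y,q in zip([255,288],yc,s)]
print(A,T); 
d=A-T[0]; yaw=np.arctan2(d[1],d[0]); print('yaw',yaw,'O',A[:2]-89*.8192*np.array([np.cos(yaw),np.sin(yaw)]))
# plate corners / column top for check
for p in [(154,142),(237,136),(163,208)]: print('plate',onz(c,p,6))
E
python3 - <<'E'
import cv2
i=cv2.imread('pics/w1.png')[120:220,140:360]
cv2.imwrite('pics/w1z.png',cv2.resize(i,None,fx=3.6,fy=3.6,interpolation=cv2.INTER_CUBIC))
E
```

```text
tube [ -0.03 185.01] [176.28 175.15] 327
collar 290 300 154 196 294.6106194690266 174.52507374631267
304 [152 154 155 154 154 116  65  70  87 102 108 112 118 117 114 136 149 147
 150 146]
310 [153 152 151 151 144  99  63  69  86  99 107 112 116 118 113 135 151 154
 156 155]
316 [100 101 101  98  91  63  59  67  75  95 104 110 117 119 117 145 156 157
 157 152]
326 [ 98  99  65  65  60  63  63 109 110 106 108 106 107 105 101 103 105 109
 140 150]
330 [100  98  65  65  66  61  66 115 114 115 116 112 115 114 116 113 114 113
 145 152]
[595.01  30.68 101.05] [array([559.11,  20.  ,  74.65]), array([589.01,  28.97,  96.64])]
yaw 0.28905433319674345 O [525.13   9.9 ]
plate [461.65  35.22   6.  ]
plate [555.78  63.71   6.  ]
plate [481.34 -40.26   6.  ]
```

View pics/w1z.png

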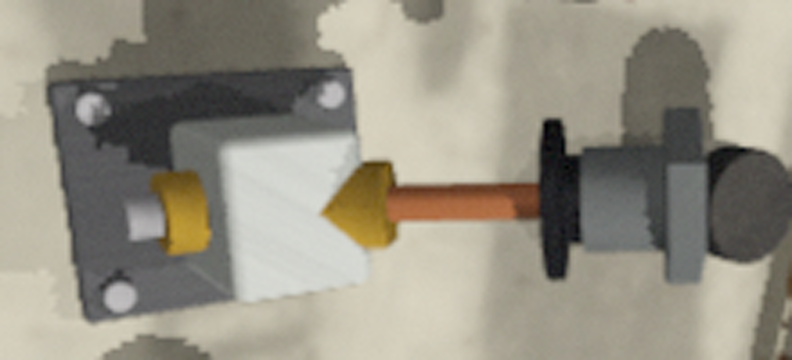

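```bash
python3 - <<'E'
from h import *
import pickle
np.set_printoptions(precision=1,suppress=True)
s,d,c=[pickle.load(open(n+".pkl","rb")) for n in("scene","side","w1")]
print('box base',onz(d,(400,180),0),onz(d,(432,318),0),'scene',onz(s,(362,130),0),onz(s,(478,288),0))
print('box top corner',tri((s,(360,97)),(d,(402,112))))
print('jar',onz(s,(355,171),58),onz(d,(380,190),58),'bottle base',onz(d,(405,278),0))
O=np.array([525.1,9.9,0]);t,n,e=frame(.29,1)
Q=[O+[0,0,50]+k*t for k in(36,89,136)]
print(proj(s,Q),proj(d,Q),proj(c,Q))
for P in (O+[0,0,50]+114*t-10*n, O+[0,0,50]+114*t-10*n+58*t):
    print(P,robot.inverse_kinematics(P,e), P+94*t-84*n, P+64*t)
# tray in wrist? edges in scene by mask
E
python3 - <<'E'
import cv2,numpy as np
a=cv2.imread('pics/scene0.png')[120:225,235:345];b=cv2.imread('pics/side0.png')[140:230,265:400]
a=cv2.resize(a,None,fx=5,fy=5,interpolation=2);
cv2.imwrite('pics/t.png',a)
E
```

```text
box base [815.3 184.6   0. ] [ 754.4 -423.8    0. ] scene [859.3 244.3   0. ] [ 835.4 -487.8    0. ]
box top corner (array([786.2, 156. , 251.6]), [np.float64(0.4450691628484363), np.float64(0.4450691628486009)])
jar [708.7  30.8  58. ] [714.1  26.9  58. ] bottle base [ 723.7 -293.     0. ]
[[314.8 187.1]
 [324.6 173.9]
 [333.3 162.2]] [[326.4 188.7]
 [340.6 177.3]
 [353.2 167.2]] [[248.8 176.5]
 [294.6 174.9]
 [335.3 173.6]]
[609.1  35.  123.6] [-0.3  0.2  2.1  0.8  0.5 -1.3] [636.7  43.2 246.3] [659.3  50.  160.3]
[654.6  48.5 156.8] [-0.3  0.2  1.9  0.6  0.5 -1. ] [682.2  56.8 279.6] [704.9  63.5 193.6]
```

View pics/t.png

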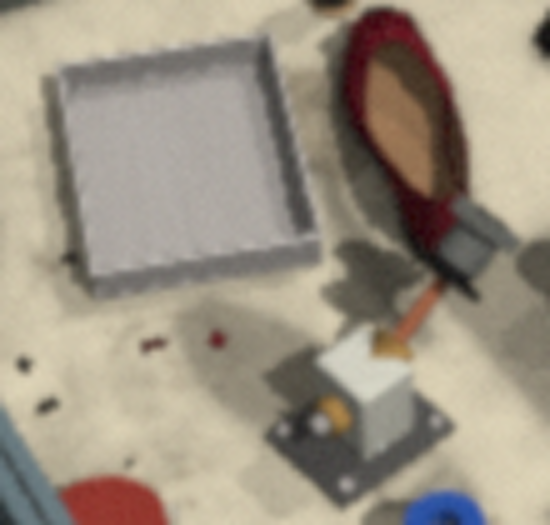

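The tray's rim corners are at about scene (246.6,134), (288.6,127.6), (299,167.6) and (254,175.6). The collar's projected position agrees in all three views, and the box front is about 80 mm clear. Time to grasp.

```bash
python3 - <<'E'
from h import *
import pickle
np.set_printoptions(precision=2,suppress=True)
s=pickle.load(open("scene.pkl","rb"))
C=np.array([onz(s,p,28) for p in [(246.6,134),(288.6,127.6),(299,167.6),(254,175.6)]]);print('tray',C,C.mean(0))
O=np.array([525.1,9.9,0]);t,n,e=frame(.29,1)
P=O+[0,0,50]+114*t-10*n
robot.move_ptp(P-110*n,e)
print('pre',robot.current_contact_force())
print('stop',robot.move_linear(P,speed=90,f_stop=10), (robot.current_tcp_pos()-P)@np.stack([t,n]).T, robot.current_contact_force())
robot.move_gripper(0.0)
print(robot.current_gripper_width()*93, robot.current_finger_force(), robot.current_contact_force(), robot.current_t())
c=cam("wrist"); cv2.imwrite("pics/w2.png",c['img'])
E
```

```text
tray [[456.93 391.11  28.  ]
 [607.85 352.69  28.  ]
 [558.36 154.36  28.  ]
 [406.18 190.    28.  ]] [507.33 272.04  28.  ]
pre [-0.1   0.51  0.53]
stop False [ 0.35 -0.39] [ 0.36  0.2  -0.37]
42.9023118895696 29.97302043484524 [-1.96 -1.02 -0.51] 6.0917
```

View pics/w2.png

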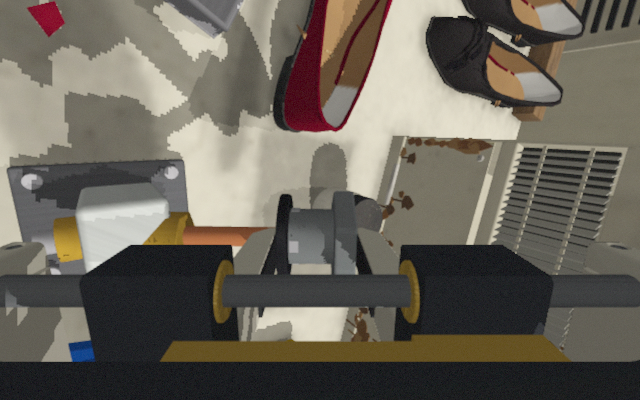

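The cap and pressed collar are gripped: the fingers are 42.9 mm apart, with the collar (x≈285) tight against the neck. Now draw it off.

```bash
python3 - <<'E'
from h import *
np.set_printoptions(precision=2,suppress=True)
t,n,e=frame(.29,1)
robot.sleep(0.2); p=robot.current_tcp_pos()
print(robot.move_linear(p+70*t,speed=60,f_stop=30),(robot.current_tcp_pos()-p)@t,robot.current_contact_force(),robot.current_gripper_width()*93,robot.current_finger_force())
robot.sleep(0.15)
yaw=.29
e2=frame(yaw,1,el=0.)[2]
for pos in ([507,272,200],[507,272,40]): print(robot.inverse_kinematics(pos,e2))
c=cam("wrist"); cv2.imwrite("pics/w3.png",c['img']); print(robot.current_t())
E
```

```text
False 69.40272034762593 [ 0.48  0.08 -1.61] 43.521929121125645 29.967714857775718
[ 0.3   0.32  1.5  -0.    1.32  0.01]
[ 0.3   0.48  1.69 -0.    0.97  0.01]
7.8583
```

View pics/w3.png

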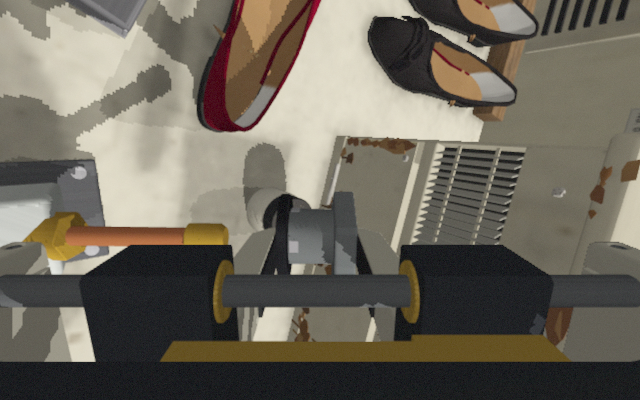

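The cap is off and the tube's brass head is bare at (205,235). Next I'll lift, level the cap and lower it into the tray with a force stop.

```bash
python3 - <<'E'
from h import *
np.set_printoptions(precision=2,suppress=True)
e2=frame(.29,1,el=0.)[2]
p=robot.current_tcp_pos()
robot.move_linear(p+[0,0,70],speed=120)
robot.move_linear([507,272,200],e2,speed=150)
print(robot.current_gripper_width()*93,robot.current_t())
robot.move_linear([507,272,60],speed=100); robot.sleep(.2)
print(robot.move_linear([507,272,34],speed=20,f_stop=4),robot.current_tcp_pos(),robot.current_contact_force(),robot.current_t())
d=cam("side"); c=cam("wrist")
cv2.imwrite("pics/p4.png",np.hstack([cv2.resize(d['img'][120:240,230:390],None,fx=2.5,fy=2.5,interpolation=2),cv2.resize(c['img'],(400,300))]))
E
```

```text
43.49314520885729 10.5583
True [506.95 271.94  38.2 ] [ 0.1  -0.06  4.73] 13.3083
```

View pics/p4.png

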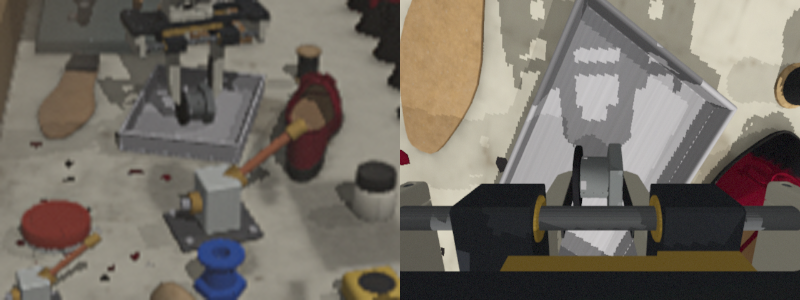

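The cap touched the tray floor at TCP z = 38.2, as expected, and it sits mid-tray. I'll release and retract.

```bash
python3 - <<'E'
from h import *
robot.move_gripper(1.0); robot.sleep(.2)
robot.move_linear([507,272,230],speed=100); robot.sleep(.5)
c=cam("wrist"); cv2.imwrite("pics/p5.png",c['img'])
print(robot.current_contact_force(),robot.current_t())
E
```

```text
[ 0.78468933 -0.22789156 -0.34052116] 17.175
```

View pics/p5.png

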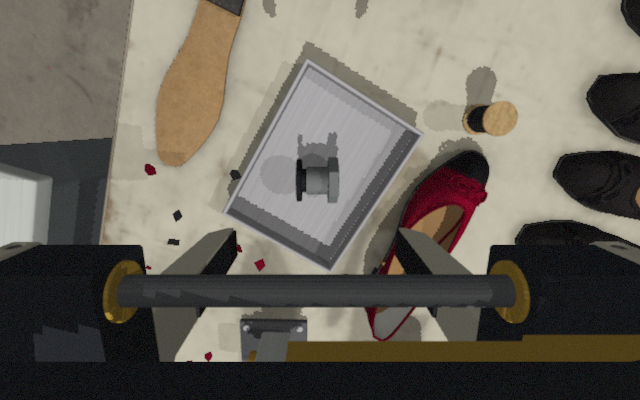

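The cap is lying still near the middle of the tray at (318,179), and the gripper is clear.

```bash
python3 -c "
from bench import robot
print(robot.hand_in())"
```

```text
the job is handed in; nothing more can be done
None
```

The cap is off the tube and lying still near the middle of the parts tray, with the gripper clear; I handed the job in just after 17 s on the robot clock, and the hand-in call returned no verdict.

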